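# Lay the bead cases flat and shut the craft toolbox

### The arm

A 7-joint arm with a two-finger parallel gripper is mounted at the origin on the work surface. World frame = base frame: x ahead of the robot, y to its left, z up, the work surface at z = 0. Lengths are in mm, angles in rad, forces in N, time in s.
With the tool pointing down it reaches from about 400 to 875 mm from the base axis. Payload 4.4 kg.
Tool frame: the origin (TCP) lies at the very end of the fingers, on their centre line; the grasp point (between the pads) lies 19 mm behind it; z points along the fingers, y is the line along which they close (so a half turn about z gives the same grasp; the last joint's range is limited). The gripper opens to 85 mm and grips with 20 to 120 N. Pads are 22 mm wide; open, the fingers measure 114 mm over their backs; the gripper's body (76 mm by 85 mm) begins 54 mm behind the grasp point. The pads swing forward as they close: fully open they stand 13 mm farther back than shut.
Start: joints at [-0.066, 0.628, 0.038, 1.517, -0.027, 0.996, -0.02], TCP at [650.014, 0.027, 231.313] pointing down, gripper open.
Joint ranges: [-3.06, 3.06], [-0.37, 2.12], [-1.25, 1.32], [0.18, 2.47], [-1.1, 4.24], [0.23, 1.98], [-2.94, 2.94]. Speed limits (rad/s): [2.57, 2.57, 3.14, 3.14, 3.14, 3.14, 3.14].

### API

Orientations are given as [roll, pitch, yaw] about the fixed x, y, z axes, in that order (R = Rz(yaw) Ry(pitch) Rx(roll)).
In Python, from cell import read_state, get_image, camera_info, finish_job gives the robot as it stands.
- The arm moves only by the tool play_rows, never from a script. Its argument "deltas" is one flat list of numbers, 7 for each row, row after row: the shift along the tool's x, y, z in mm, then the turn, a rotation vector about the tool's x, y, z in rad, then the opening, from 0 (shut) to 1 (fully open). In form: [dx, dy, dz, ax, ay, az, grip, dx, dy, dz, ax, ay, az, grip, ...]. A call has 1 to 10 rows; each row is the pose to reach, as a shift and turn from the pose commanded when the call began, along the tool's axes at that moment; what a row does not reach only later rows make up. A row lasts 1/8 s, in which the tool goes at most 62.5 mm and 10.7 degrees, less where a joint would pass 70% of its speed; a pose out of reach is approached as far as the arm can. A call with a gripper value outside its range is refused whole. The fingers move at their own pace and stop on an object; the grip force is fixed at half the most. Time passes only in rows, so rows that repeat a pose let the fingers close. It gives the time, the measured TCP pose, the force, the opening and the grip force at its end, in the units of the state.
- read_state(): the state, without advancing time (a new reading comes with each control period).
- get_image(name): name is "scene" or "side" or "wrist"; returns the picture (400x640x3 uint8, red, green, blue); there is no depth.
- camera_info(name): a dict with "fx", "fy", "cx", "cy" (pixels), "T" (4x4, takes a point from camera to world coordinates). Camera axes: x right, y down, z forward; pixel columns grow to the right and rows downward; lengths in mm; the calibration is good to about 2 mm. A picture is of the moment at which its call begins: read the wrist's pose just before it. camera_info takes no time and is no camera call; for the wrist camera it gives the pose at the moment of the call.
- finish_job(): hands the job in; it is judged then, once.
The state is a dict: "clock": time; "qpos": joint angles; "qd": joint speeds; "tau": joint torques, N m; "eef_pos": TCP position; "tool_rot": TCP orientation; "force": force on the tool from outside, world axes, zero at the start; "torque": the same for the moment, N m; "width": finger opening in mm; "gripper_force": force on a finger pad.
Only numpy, scipy, OpenCV 4.12 (cv2) and the standard library are available. Lean on these libraries where they do the work, as an engineer would, in place of code of your own. Each camera call takes 0.05 s, during which the arm holds its last target. There are 200 camera calls.

### The job

Two bead cases stand on edge in the open craft toolbox, so its lid cannot close. With your fingers, push each case over onto its coloured back so that it lies flat in the tray with its clear side up, without lifting it; when both lie flat, push the toolbox lid over until it is fully shut. Leave everything else where it is, the spool in the toolbox included.

Things in the scene. Friction and masses are not known exactly. Their poses are not given: they have to be found in the camera images.
- toolbox: dark green craft toolbox, fixed to the table: 220 mm deep (own x), 340 mm long (own y), rim 100 mm above the table; origin under its centre at table level, own z up, own +x points away from the robot, to the hinged side. Its top is a shallow open tray.
- tray (a point): centre of the tray's floor, 60 mm above the table, 40 mm below the rim; walls 5 mm. Two dividers, 4 mm thick and 20 mm high, run along the toolbox's x at y = -33 and +33 mm; the outer bays are 130 mm (y) by 210 mm (x), centred at y = -100 and +100 mm. A bead case stands near the centre of each; which in which varies.
- purple_case: purple bead case, a box 105 mm long (own y), 72 mm tall (own z) and 28 mm thick (own x), about 160 g, standing loosely on its long edge in an outer bay. Its clear face, showing beads, looks along own +x, its purple back along -x; lying on its back, own +x points up. Origin: centre of the narrow face it stands on. Pushed near the top it tips about its lower edge.
- purple_case_mid (a point): middle point of the purple bead case, 36 mm above the edge it stands on at the start (14 mm above the tray floor once it lies flat).
- turquoise_case: turquoise bead case, a box 105 mm long (own y), 72 mm tall (own z) and 28 mm thick (own x), about 160 g, standing loosely on its long edge in an outer bay. Its clear face, showing beads, looks along own +x, its turquoise back along -x; lying on its back, own +x points up. Origin: centre of the narrow face it stands on. Pushed near the top it tips about its lower edge.
- turquoise_case_mid (a point): middle point of the turquoise bead case, 36 mm above the edge it stands on at the start (14 mm above the tray floor once it lies flat).
- lid (a joint): angle of the toolbox lid, rad: 0 = fully shut, level on the rim; 1.45 to 1.7 (near upright) at the start; stop at 1.8. Lid: flat dark green ribbed panel, 220 mm from hinge to free edge, 340 mm long, 12 mm thick, 250 g. Its hinge is stiff: it stays wherever it is left (1 to 4 N at the free edge moves it), so it must be pushed all the way down.
- lid_hinge (a point): middle of the lid's hinge line, on the toolbox's far top edge (own x = +110 mm, 100 mm above the table); the hinge line runs along the toolbox's own y. The lid's inner face swings through this line; its outer face is 12 mm away (on the +x side when upright, on top when shut).
- lid_edge (a point): middle of the lid's free edge, on its outer face; 100 + 12 mm above the table when shut, about 320 mm when upright.
- thread_spool: yellow thread spool, 28 mm across and 32 mm tall, standing in the toolbox's narrow middle bay; origin at the centre of its underside. Leave alone.
- ribbon_spool: red ribbon spool with white flanges, lying flat beside the toolbox, 84 mm across, 38 mm tall; origin at the centre of its underside. Leave alone.
- bowl: white bowl, 120 mm across, 42 mm tall, beside the toolbox; origin at the centre of its underside. Leave alone.
- glue_jar: white jar with orange cap, 56 mm across, 85 mm tall, beside the toolbox; origin at the centre of its underside. Leave alone.
- tape_roll: blue tape roll lying flat, 80 mm across, 24 mm tall, beside the toolbox; origin at the centre of its underside. Leave alone.
- glue_gun: black glue gun lying on its side, about 150 by 70 mm, 32 mm tall, beside the toolbox; origin under the middle of its barrel. Leave alone.
- plate: white plate, 150 mm across, 18 mm tall, on the table behind the toolbox's lid; origin at the centre of its underside. Leave alone.

How it is judged:
By the outcome, as a careful person would: the job done as asked, in the order asked, and still so for the second after the job is handed in, with the robot touching nothing.
It also fails if it takes over 61 s, if anything falls off the work surface, if the arm or the gripper's body presses on something with over 40 N, if the wrist force passes 120 N, or if a joint passes its speed limit or range.

## Working session

There is one attempt and no reset: what is moved stays moved. The work goes in short steps, Python scripts to look and compute and a tool call to move; the robot and the scene stay as the last step left them, time stands still between calls to the robot, and variables do not carry over. Pictures are saved under pics/ and viewed, at most 10 in all, crops included, and the job is handed in when it is done.

Besides the shell and the picture viewer there is one more tool, called after "Emit:" as name(argument=value, ...) on one line, values as JSON. play_rows: Moves the arm, as the interface text tells. Its arguments: {"type":"object","properties":{"deltas":{"type":"array"}},"required":["deltas"]}

```bash
mkdir -p pics; python3 - <<'E'
from cell import *
import cv2,numpy as np
np.set_printoptions(suppress=True,precision=3)
for n in("scene","side"):
    im=get_image(n);cv2.imwrite(f"pics/{n}0.png",im[:,:,::-1]);c=camera_info(n);print(n,c)
s=read_state();print(s)
E
```

```text
scene {'fx': 361.2045211599653, 'fy': 361.2045211599653, 'cx': 319.65348248777786, 'cy': 207.66309535245725, 'T': array([[ -0.991,   0.092,  -0.101, 677.559],
       [  0.137,   0.627,  -0.767, 822.224],
       [ -0.007,  -0.774,  -0.633, 714.173],
       [  0.   ,   0.   ,   0.   ,   1.   ]])}
side {'fx': 486.4309117271727, 'fy': 486.4309117271727, 'cx': 322.8226387888528, 'cy': 195.1386792448383, 'T': array([[ -0.971,   0.193,  -0.144, 735.357],
       [  0.241,   0.79 ,  -0.564, 656.646],
       [  0.005,  -0.582,  -0.813, 987.515],
       [  0.   ,   0.   ,   0.   ,   1.   ]])}
{'clock': 0.1, 'qpos': array([-0.066,  0.629,  0.039,  1.518, -0.027,  0.996, -0.02 ]), 'qd': array([-0.002, -0.003, -0.   , -0.001,  0.   ,  0.003, -0.   ]), 'tau': array([ -0.249, -56.734,   1.012, -18.827,  -0.102,   0.457,  -0.013]), 'eef_pos': array([649.977,  -0.151, 230.625]), 'tool_rot': array([-3.141,  0.   ,  1.571]), 'force': array([-0.683,  0.544, -0.375]), 'torque': array([0.027, 0.004, 0.011]), 'gripper_force': 0.0, 'width': 85.26132818343882}
```

View pics/scene0.png

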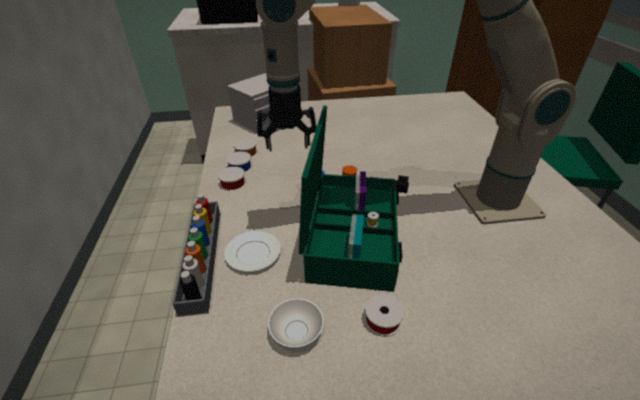

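View pics/side0.png

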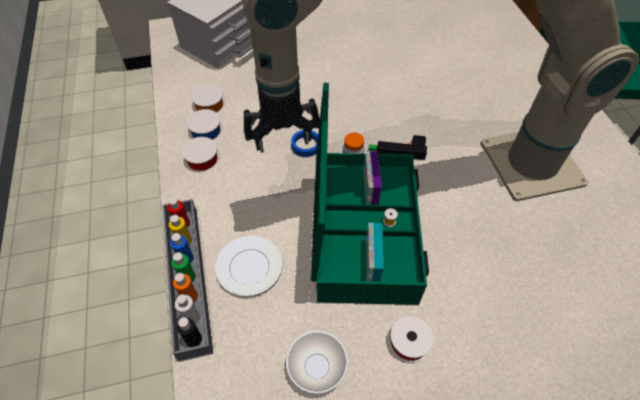

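```bash
python3 - <<'E'
import cv2
im=cv2.imread("pics/side0.png")
cv2.imwrite("pics/c0.png",cv2.resize(im[75:315,300:440],None,fx=2.5*1,fy=2.5,interpolation=cv2.INTER_CUBIC)[:600])
im=cv2.imread("pics/scene0.png")
a=cv2.imread("pics/c0.png")
b=cv2.resize(im[100:300,290:420],None,fx=3,fy=3,interpolation=cv2.INTER_CUBIC)
cv2.imwrite("pics/c1.png",cv2.hconcat([a,b]));print(a.shape,b.shape)
E
```

```text
(600, 350, 3) (600, 390, 3)
```

View pics/c1.png

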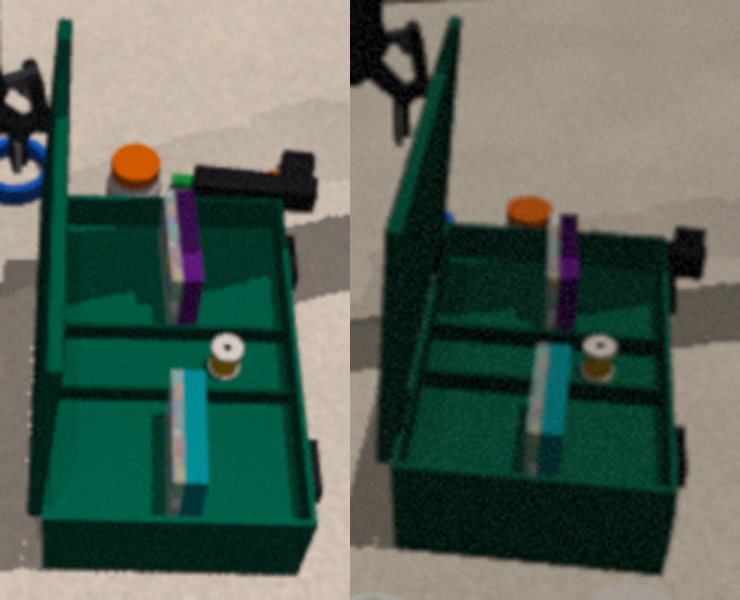

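```bash
cat > h.py <<'E'
from cell import *
import numpy as np,cv2
np.set_printoptions(suppress=True,precision=1)
def px(n,u,v,z,c=None):
    c=c or camera_info(n);T=c["T"]
    d=T[:3,:3]@[(u-c["cx"])/c["fx"],(v-c["cy"])/c["fy"],1]
    return T[:3,3]+d*(z-T[2,3])/d[2]
E
python3 - <<'E'
from h import *
S=lambda x,y,z:px("side",300+x/2.5,75+y/2.5,z)
C=lambda x,y,z:px("scene",290+(x-350)/3,100+y/3,z)
print("rim side",S(44,520,100),S(314,522,100),S(281,200,100))
print("rim scene",C(393,462,100),C(674,490,100),C(668,238,100))
print("turq top side",*[S(*p,132) for p in((170,370),(206,370),(208,482),(170,482))])
print("turq top scene",*[C(*p,132) for p in((537,343),(571,345),(563,432),(528,430))])
print("purp top side",*[S(*p,132) for p in((163,192),(192,190),(203,275),(174,281))])
print("purp top scene",*[C(*p,132) for p in((548,214),(577,215),(577,280),(546,278))])
# lid free edge: triangulate far corner (inner) seen in both
print("spool",S(228,345,92))
for a,b in (((65,22),(456,20)),((52,365),(390,225))):
    o=[]
    for n,(x,y) in(("side",(300+a[0]/2.5,75+a[1]/2.5)),("scene",(290+(b[0]-350)/3,100+b[1]/3))):
        p=px(n,x,y,0);q=camera_info(n)["T"][:3,3];o.append((q,(p-q)/np.linalg.norm(p-q)))
    A=sum(np.eye(3)-np.outer(d,d) for q,d in o);B=sum((np.eye(3)-np.outer(d,d))@q for q,d in o)
    print("lidcorner",np.linalg.solve(A,B))
E
```

```text
rim side [639.9 246.6 100. ] [431.9 299.5 100. ] [341.8 -23.  100. ]
rim scene [637.9 241.1 100. ] [431.8 300.  100. ] [337.6 -20.5 100. ]
turq top side [509.7 154.3 132. ] [480.6 161.4 132. ] [511.2 260.5 132. ] [540.  253.4 132. ]
turq top scene [507.8 154.5 132. ] [480.5 161.  132. ] [509.7 259.  132. ] [535.4 253.1 132. ]
purp top side [458.8 -33.5 132. ] [432.  -29.5 132. ] [452.5  66.7 132. ] [479.2  66.9 132. ]
purp top scene [457.7 -32.7 132. ] [430.4 -26.9 132. ] [454.7  74.7 132. ] [481.4  67.8 132. ]
spool [441.7 118.   92. ]
lidcorner [541.6 -80.5 313.8]
lidcorner [632.8 244.  322.1]
```

Emit:
play_rows(deltas=[0,0,-45,0,0,0,0,0,0,-90,0,0,0,0,0,0,-135,0,0,0,0,0,0,-140,0,0,0.07,0,0,-40,-140,0,0,0.14,0,3,-80,-140,0,0,0.2,0,5,-120,-140,0,0,0.27,0,8,-154,-140,0,0,0.27,0,8,-154,-140,0,0,0.27,0,8,-154,-140,0,0,0.27,0])

```text
clock: 1.35
eef_pos: [496.3, 8.1, 371.3]
tool_rot: [3.141, -0.0, 1.301]
force: [-1.4, 0.6, 0.3]
width: -0.2
gripper_force: 0.0
```

Emit:
play_rows(deltas=[0,0,50,0,0,0,0,0,0,100,0,0,0,0,0,0,150,0,0,0,0,0,0,190,0,0,0,0,0,0,218,0,0,0,0,0,0,218,0,0,0,0])

```text
clock: 2.1
eef_pos: [495.1, 7.8, 151.1]
tool_rot: [-3.137, 0.002, 1.301]
force: [-2.1, 1.3, 1.0]
width: -0.3
gripper_force: 0.0
```

```bash
cat > look.py <<'E'
from h import *
import sys
a=get_image("side")[75:315,290:450];b=get_image("scene")[80:300,280:430]
r=lambda i:cv2.resize(i,(int(i.shape[1]*560/i.shape[0]),560),interpolation=cv2.INTER_CUBIC)
cv2.imwrite(f"pics/{sys.argv[1]}.png",cv2.hconcat([r(a),r(b)])[:,:,::-1]);print(read_state()["eef_pos"])
E
python3 look.py d1
```

```text
[496.9   7.9 153.5]
```

View pics/d1.png

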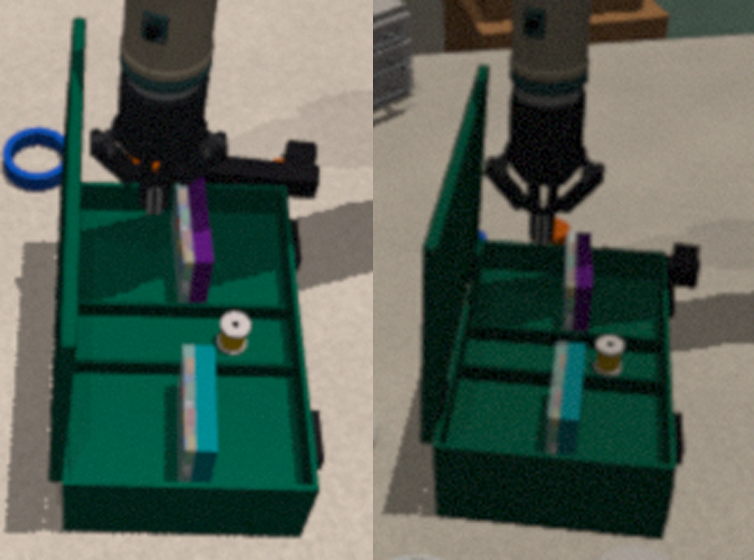

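Emit:
play_rows(deltas=[0,0,20,0,0,0,0,0,0,34,0,0,0,0,0,0,34,0,0,0,0,0,-6,34,0,0,0,0,0,-12,34,0,0,0,0,0,-18,34,0,0,0,0,0,-24,34,0,0,0,0,0,-30,34,0,0,0,0,0,-36,34,0,0,0,0,0,-42,34,0,0,0,0])

```text
clock: 3.45
eef_pos: [455.0, 19.4, 119.3]
tool_rot: [-3.141, 0.0, 1.301]
force: [-0.9, 0.3, 0.2]
width: 0.1
gripper_force: 0.0
```

Emit:
play_rows(deltas=[0,-6,0,0,0,0,0,0,-12,0,0,0,0,0,0,-18,0,0,0,0,0,0,-24,0,0,0,0,0,0,-24,0,0,0,0,0,0,-24,0,0,0,0,0])

```text
clock: 4.2
eef_pos: [432.7, 25.6, 119.4]
tool_rot: [3.141, -0.0, 1.301]
force: [-0.2, -0.8, 0.7]
width: 0.4
gripper_force: 0.0
```

```bash
python3 look.py d2
```

```text
[432.7  25.6 119.3]
```

View pics/d2.png

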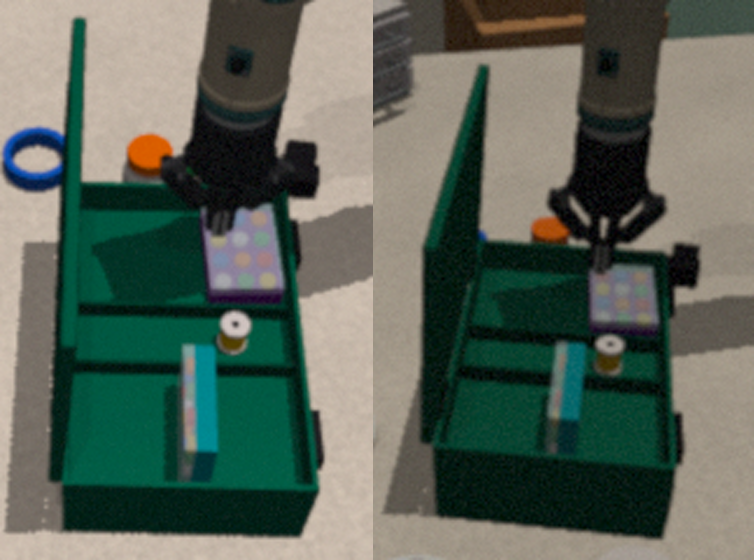

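Emit:
play_rows(deltas=[0,0,-30,0,0,0,0,20,20,-45,0,0,0,0,60,45,-45,0,0,0,0,100,65,-45,0,0,0,0,145,67,-45,0,0,0,0,180,67,-45,0,0,0,0,195,67,-45,0,0,0,0,195,67,-20,0,0,0,0,195,67,0,0,0,0,0,195,67,0,0,0,0,0])

```text
clock: 5.55
eef_pos: [547.7, 193.9, 118.0]
tool_rot: [-3.139, 0.003, 1.299]
force: [-1.3, 1.3, 0.6]
width: -0.2
gripper_force: 0.0
```

Emit:
play_rows(deltas=[0,-7,0,0,0,0,0,0,-13,0,0,0,0,0,0,-19,0,0,0,0,0,0,-25,0,0,0,0,0,0,-31,0,0,0,0,0,0,-37,0,0,0,0,0,0,-43,0,0,0,0,0,0,-49,0,0,0,0,0,0,-56,0,0,0,0,0,0,-66,0,0,0,0,0])

```text
clock: 6.8
eef_pos: [485.0, 213.4, 119.3]
tool_rot: [3.141, -0.0, 1.3]
force: [-1.9, 0.4, 0.6]
width: -0.1
gripper_force: 0.0
```

Emit:
play_rows(deltas=[0,0,-20,0,0,0,0,0,0,-40,0,0,0,0,0,0,-40,0,0,0,0])

```text
clock: 7.18
eef_pos: [485.9, 213.9, 160.5]
tool_rot: [3.139, -0.002, 1.301]
force: [-2.1, 0.4, -1.0]
width: -0.3
gripper_force: 0.0
```

```bash
python3 look.py d3
```

```text
[484.9 213.4 159. ]
```

View pics/d3.png

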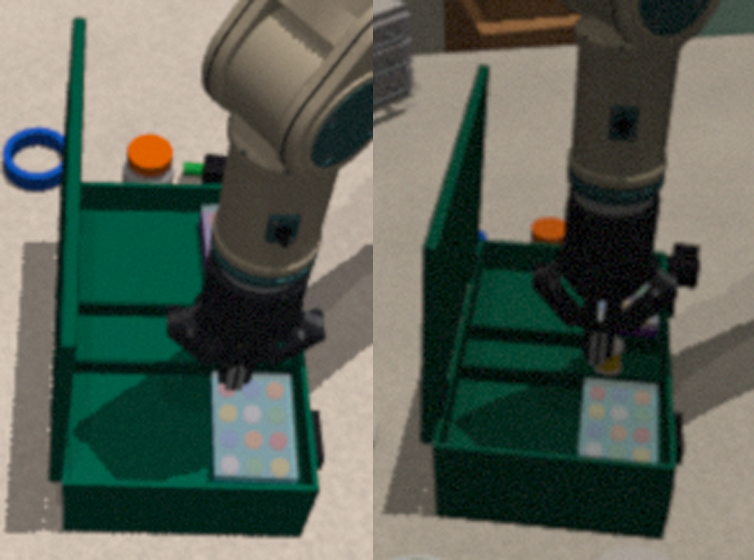

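Emit:
play_rows(deltas=[0,0,-50,0,0,0,0,0,0,-105,0,0,0,0,-20,0,-160,0,0,0,0,-45,10,-205,0,0,0,0,-70,50,-215,0,0,0,0,-98,100,-215,0,0,0,0,-98,150,-215,0,0,0,0,-98,200,-215,0,0,0,0,-98,205,-215,0,0,0,0,-98,205,-215,0,0,0,0])

```text
clock: 8.52
eef_pos: [656.0, 64.5, 372.8]
tool_rot: [-3.139, 0.001, 1.301]
force: [-1.8, 0.9, 0.0]
width: 0.2
gripper_force: 0.0
```

Emit:
play_rows(deltas=[0,0,40,0,0,0,0,0,0,80,0,0,0,0,0,0,90,0,0,0,0,0,0,90,0,0,0,0])

```text
clock: 9.02
eef_pos: [656.3, 64.9, 285.0]
tool_rot: [-3.141, -0.0, 1.302]
force: [-1.3, 0.3, 0.8]
width: 0.3
gripper_force: 0.0
```

```bash
python3 look.py d4; python3 -c "
from h import *
p=read_state()['eef_pos'];d=p-[491,110,0];print(d[0]*.964-d[1]*.267,d[0]*.267+d[1]*.964,p[2])"
```

```text
[657.6  64.5 286.4]
172.75670057711676 0.6192721783952138 286.39903834558066
```

View pics/d4.png

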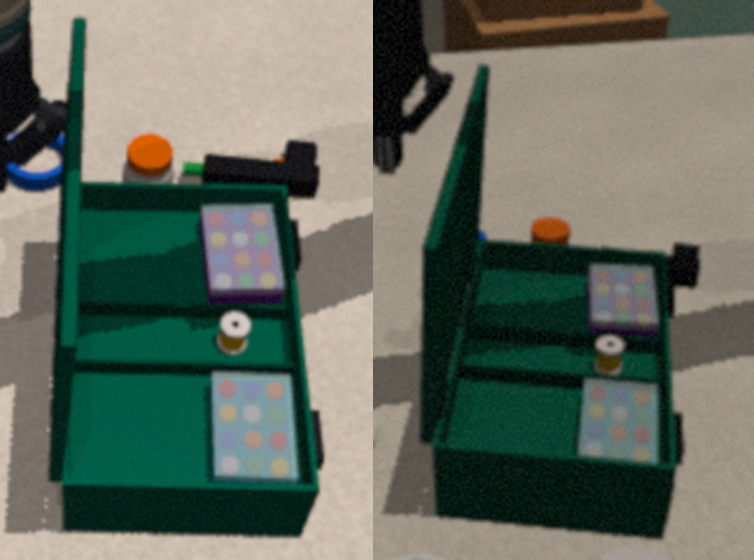

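Emit:
play_rows(deltas=[0,-20,-6,0,0,0,0,0,-38,-6,0,0,0,0,0,-62,-4,0,0,0,0,0,-87,0,0,0,0,0,0,-111,9,0,0,0,0,0,-133,19,0,0,0,0,0,-153,32,0,0,0,0,0,-172,46,0,0,0,0,0,-190,63,0,0,0,0,0,-205,82,0,0,0,0])

```text
clock: 10.38
eef_pos: [461.0, 119.6, 204.1]
tool_rot: [3.137, -0.003, 1.301]
force: [0.1, 0.4, 0.6]
width: 0.1
gripper_force: 1.0
```

Emit:
play_rows(deltas=[0,-12,21,0,0,0,0,0,-22,44,0,0,0,0,0,-27,60,0,0,0,0,0,-29,75,0,0,0,0,0,-31,86,0,0,0,0,0,-31,90,0,0,0,0,0,-31,94,0,0,0,0,0,-31,97,0,0,0,0,0,-31,97,0,0,0,0])

```text
clock: 11.5
eef_pos: [430.5, 127.7, 111.3]
tool_rot: [3.139, -0.005, 1.3]
force: [-14.2, -2.2, 73.4]
width: -0.0
gripper_force: 36.5
```

```bash
python3 look.py d5;python3 -c "
from h import *
print(read_state()['force'])"
```

```text
[430.5 127.7 111.3]
[-15.1  -2.4  73.2]
```

View pics/d5.png

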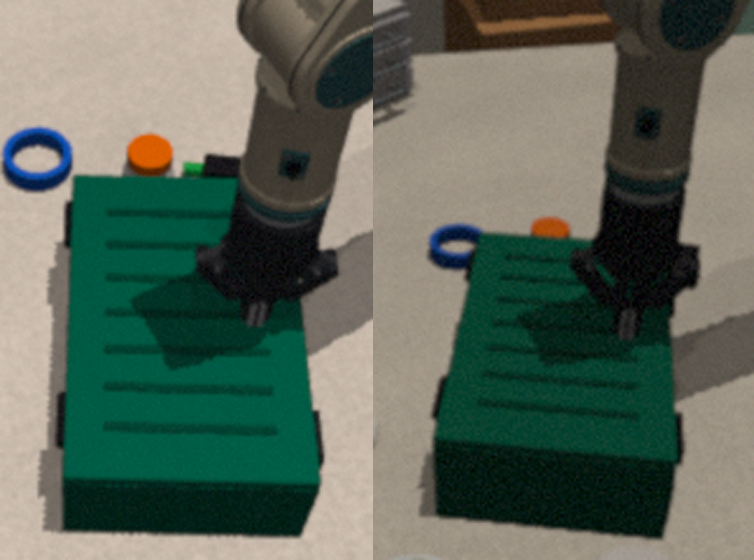

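The image shows the lid level on the rim, and z = 111 mm with 73 N under the finger fits a hard stop. Next I retreat.

Emit:
play_rows(deltas=[0,0,-15,0,0,0,0,0,0,-40,0,0,0,0,0,0,-80,0,0,0,0,0,0,-120,0,0,0,0,0,0,-120,0,0,0,0,0,0,-120,0,0,0,0])

```text
clock: 12.35
eef_pos: [429.1, 127.0, 225.2]
tool_rot: [-3.141, -0.0, 1.301]
force: [-1.6, 0.3, 0.7]
width: 0.1
gripper_force: 0.0
```

```bash
python3 look.py d6
```

```text
[428.6 126.8 224.4]
```

View pics/d6.png

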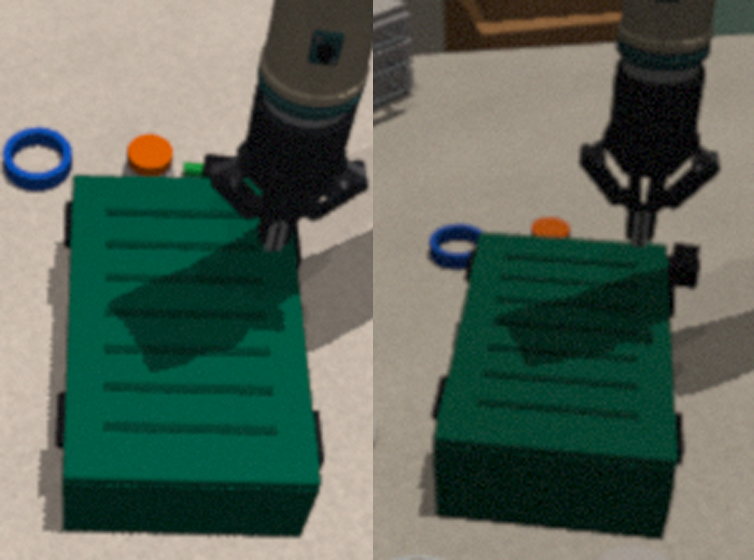

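The lid stays shut, flush with the rim, and the gripper is clear.

```bash
python3 -c "
from cell import *
print(finish_job())"
```

```text
the job is handed in; nothing more can be done
None
```

Both bead cases lie flat with their clear sides up, the toolbox lid is fully shut, and the job is handed in at about 12.4 s on the robot clock.

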